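Put the soldering supplies back on their coloured pads

ROBOT

A 7-joint arm with a two-finger parallel gripper is mounted at the origin on a cart in front of the work surface, level with it; the furniture and walls round the work are solid. World frame = base frame: x ahead of the robot, y to its left, z up, the work surface at z = 0. Lengths are in m, angles in rad, forces in N, time in s.
With the tool pointing down it reaches from about 0.35 to 0.9 m from the base axis. Payload 8.1 kg.
Tool frame: the origin (TCP) lies midway between the tips of the shut fingers; the grasp point (between the pads) lies 19 mm behind it; z points along the fingers, y is the line along which they close (so a half turn about z gives the same grasp; the last joint's range is limited). The gripper opens to 85 mm and grips with 20 to 120 N. Pads are 22 mm wide; open, the fingers measure 114 mm over their backs; the gripper's body (76 mm by 85 mm) begins 54 mm behind the grasp point. The pads swing forward as they close: fully open they stand 13 mm farther back than shut.
Start: joints at [-1.214, 0.434, 0.025, 1.573, -0.012, 1.134, -0.075], TCP at [0.277, 0.56, 0.198] pointing down, gripper open.
Joint ranges: [-2.62, 2.62], [-0.44, 2.09], [-1.27, 1.32], [0.08, 2.57], [-1.32, 4.46], [0.12, 2], [-2.74, 2.74]. Speed limits (rad/s): [2.22, 2.22, 3.01, 3.01, 3.14, 3.14, 3.14].

INTERFACE

Orientations are given as a rotation vector (axis times angle).
In Python, from workcell import bot gives the robot as it stands.
- The arm moves only by the shell command python3 -m handwheel 'ROWS' [FORCE]. ROWS is a JSON object whose one key "moves" holds a list of rows, each a list of 3 entries, a list of its own where there are three numbers: the finger opening in m, from 0 to 0.0854, then the shift along the tool's x, y, z in m, then the turn, a rotation vector about the tool's x, y, z in rad. A call has exactly 8 rows; each row shifts and turns the commanded pose from where the row before left it, along the tool's axes as they then stand; what a row does not reach is not made up. A row lasts 1/10 s, in which the tool goes at most 50 mm and 8.59 degrees, less where a joint would pass 70% of its speed; a pose out of reach is approached as far as the arm can. A call is refused whole if a number of a shift passes 0.05 or a number of a turn 0.15, either way. A call with a gripper value outside its range is refused whole. The fingers move at their own pace and stop on an object; FORCE is the grip in N (left out, the last holds). Time passes only in rows, so rows that do not move let the fingers close, or fill a call up. It gives the time, the measured TCP pose, the force, the opening and the grip force at its end, in the units of the state.
- bot.get_state(): the state, without advancing time (a new reading comes with each control period).
- bot.get_image(name): name is "scene" or "side" or "wrist"; returns a dict with "pixels" (420x560x3 uint8, blue, green, red), "intrinsics" (3x3 intrinsics, pixels), "k1" (the pictures are not rectified: a ray, as slopes to the right and down, at radius r is drawn at 1 + k1 r^2 times it, then the intrinsics apply), "extrinsics" (4x4, takes a point from world to camera coordinates). Camera axes: x right, y up, looking along -z (the intrinsics and any distortion apply to the point x, -y, -z); pixel columns grow to the right and rows downward; lengths in m; the calibration is good to about 2 mm. A picture is of the moment at which its call begins. There is no depth.
- bot.sign_off(): hands the job in; it is judged then, once.
The state is a dict: "time": time; "q": joint angles; "joint_vel": joint speeds; "joint_efforts": joint torques, N m; "tcp_pos": TCP position; "tcp_rot": TCP orientation; "contact_force": force on the tool from outside, world axes, zero at the start; "ft_torque": the same for the moment, N m; "grip_width": finger opening in m; "finger_force": force on a finger pad.
Only numpy, scipy, OpenCV 4.12 (cv2) and the standard library are available. Lean on these libraries where they do the work, as an engineer would, in place of code of your own. Each camera call takes 0.05 s, during which the arm holds its last target. There are 200 camera calls.

TASK

Put the soldering supplies lying at the front of the bench back on the round pads: the roll of amber tape centred on the yellow pad, the red-lidded flux tin on the red pad and the solder spool on the green pad, all standing flat. Only once the amber tape lies on its pad and has been let go, lay the flat desoldering-braid reel centred on top of it. Leave the black tape roll, the tip cleaner and the loupe where they are.

Things in the scene. Friction and masses are not known exactly. Their poses are not given: they have to be found in the camera images.
- amber_tape: roll of amber film tape lying flat, 66 mm across, 20 mm high, light core, solid to the touch (grip across the outside); origin at the centre of its underside, z up. Belongs on the yellow pad. All loose things start on the bench. Listed things stand in two rows, at least 85 mm apart; fingers at the left and right of a thing (closing along world y) have room everywhere.
- wick_reel: flat reel of desoldering braid, pale grey-white disc with a copper band in its edge and a small centre hole, 54 mm across and 10 mm thick, lying flat, light (about 20 g); origin at the centre of its underside, z up. Belongs centred on top of the amber tape. Grip it across its edge. A black cable up to 50 mm high lies behind the far row, at x above 0.565.
- flux_can: small round flux tin with a red lid over a white body, 52 mm across and 22 mm high, standing; origin at the centre of its underside, z up. Belongs on the red pad. (A like tin by the white bottle at the very back of the bench is fixed and not meant.)
- spool_axis (a point): solder spool standing upright: silver wire between two teal-green flanges 64 mm across, 57 mm high, about 0.27 kg; it can be gripped across the flanges at any height, as a solid cylinder. This point is on the spool's axis at its underside, z up. Belongs on the green pad.
- pad_yellow: yellow round parking pad, flat disc 84 mm across and 4 mm thick, with a thin dark centring ring printed on it, fixed to the bench for the episode; origin at the centre of its underside, z up, so things stand on it at 4 mm. Place of the amber tape.
- pad_red: red round parking pad, flat disc 84 mm across and 4 mm thick, with a thin dark centring ring printed on it, fixed to the bench for the episode; origin at the centre of its underside, z up, so things stand on it at 4 mm. Place of the flux tin.
- pad_green: green round parking pad, flat disc 84 mm across and 4 mm thick, with a thin dark centring ring printed on it, fixed to the bench for the episode; origin at the centre of its underside, z up, so things stand on it at 4 mm. Place of the solder spool.
- dark_tape: roll of black insulating tape with a light core, lying flat, 72 mm across and 19 mm high, loose; origin at the centre of its underside. Not to be moved.
- tip_cup: tip cleaner: black round cup with brass wool showing at the top, 68 mm across and 43 mm high, loose; origin at the centre of its underside. Not to be moved.
- eye_loupe: black watchmaker's loupe standing on its wide rim, 37 mm across and 30 mm high, loose; origin at the centre of its underside. Not to be moved.
Things that resemble listed ones, but are neither listed nor needed, are in the scene too. There is more than one size of the part that bears spool_axis; the job needs the middle-sized.

How it is judged:
By the outcome, as a careful person would: the job done as asked, in the order asked, and still so for the second after the job is handed in, with the robot touching nothing.
It also fails if it takes over 90 s, if anything falls off the work surface, if the arm or the gripper's body presses on something with over 40 N, if the wrist force passes 120 N, or if a joint passes its speed limit or range.

## Working session

There is one attempt and no reset: what is moved stays moved. The work goes in short steps, Python scripts to look and compute and a shell command to move; the robot and the scene stay as the last step left them, time stands still between calls to the robot, and variables do not carry over. Pictures are saved under pics/ and viewed, at most 14 in all, crops included, and the job is handed in when it is done.

```bash
mkdir -p pics; ls; cat > h.py <<'E'
import numpy as np, cv2
from workcell import bot
def grab(n,f):
    d=bot.get_image(n); cv2.imwrite('pics/'+f+'.png',d['pixels']); np.savez('pics/'+f+'.npz',K=d['intrinsics'],k1=d['k1'],E=d['extrinsics']); return d
def load(f): return np.load('pics/'+f+'.npz')
def p2w(f,uv,z):
    d=load(f);K,k1,E=d['K'],float(d['k1']),d['E']
    s=np.linalg.inv(K)@np.array([uv[0],uv[1],1.]); s=s[:2]/s[2]
    u=s.copy()
    for _ in range(30): u=s/(1+k1*(u@u))
    r=E[:3,:3].T@np.array([u[0],-u[1],-1]); c=-E[:3,:3].T@E[:3,3]
    return c+r*(z-c[2])/r[2]
def w2p(f,P):
    d=load(f);K,k1,E=d['K'],float(d['k1']),d['E']
    p=np.atleast_2d(P)@E[:3,:3].T+E[:3,3]; u=np.c_[p[:,0],-p[:,1]]/-p[:,2:]
    u=u*(1+k1*(u**2).sum(1,keepdims=True)); return u@K[:2,:2].T+K[:2,2]
def circle(c,r,z,n=60):
    t=np.linspace(0,2*np.pi,n); return np.c_[c[0]+r*np.cos(t),c[1]+r*np.sin(t),0*t+z]
E
python3 - <<'E'
from h import *
for n in ['scene','side','wrist']:
    d=grab(n,n+'0'); E=d['extrinsics']; print(n,-E[:3,:3].T@E[:3,3],E[2,:3],d['intrinsics'][0,0],d['k1'])
print(bot.get_state())
E
```

```text
pics
scene [ 0.15465155 -0.55734067  0.71124938] [-0.33921824 -0.607029    0.71864231] 396.88659502983376 0.03729129319989334
side [-0.08606305 -0.81378167  0.50673832] [-0.52472945 -0.74838168  0.40568937] 459.97413500355873 -0.15903420159426324
wrist [0.21549771 0.59065736 0.3725689 ] [-0.2425472   0.120587    0.96261603] 329.4917539648871 -0.04245024713360212
{'time': 0.15, 'q': array([-1.2136328 ,  0.43508192,  0.02496521,  1.57386482, -0.01160533,
        1.13400867, -0.07510099]), 'joint_vel': array([-9.22442394e-04, -2.81888971e-03,  5.64569646e-04, -2.54733291e-03,
       -5.08372556e-05, -5.33027602e-04,  1.50715765e-04]), 'joint_efforts': array([ 8.39803233e-04, -6.70880270e+01,  1.02529731e+00, -3.16440690e+01,
        1.56095711e-02,  8.99249164e-03, -1.11492051e-05]), 'tcp_pos': array([0.27718802, 0.55970534, 0.19770338]), 'tcp_rot': array([-7.15907797e-01, -3.05875309e+00,  1.89267082e-03]), 'contact_force': array([ 0.84650021,  1.00120312, -1.4153883 ]), 'ft_torque': array([ 0.02487119, -0.00623203,  0.00367939]), 'finger_force': 0.0, 'grip_width': 0.08536555143170894}
```

View pics/scene0.png

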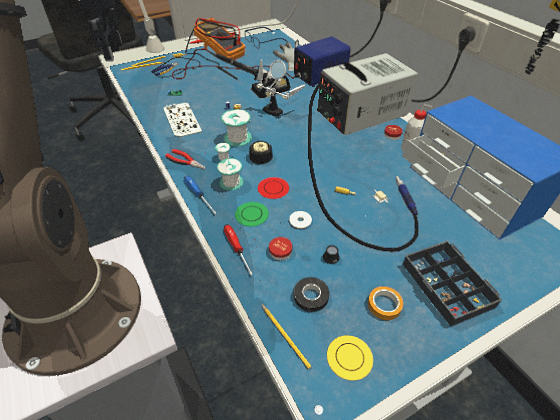

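View pics/side0.png

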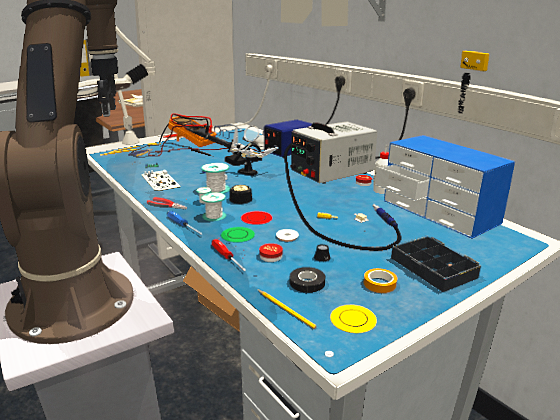

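The scene view shows the yellow pad at (350,357), the amber tape at (384,303), the tin at (281,248) and the wick reel at (301,219). The green pad is at (252,214), the red pad at (273,188), and the three spools are at (236,127), (222,152) and (229,174). The side view shows the same layout. Next I'll segment these and overlay model circles.

```bash
cat > m.py <<'E'
from h import *
from scipy.optimize import least_squares
def seg(f,uv,lo,hi,win=40):
    im=cv2.imread('pics/'+f+'.png'); h=cv2.cvtColor(im,cv2.COLOR_BGR2HSV)
    m=cv2.inRange(h,np.array(lo),np.array(hi))
    w=np.zeros_like(m); cv2.circle(w,tuple(map(int,uv)),win,255,-1); m&=w
    cs,_=cv2.findContours(m,cv2.RETR_EXTERNAL,cv2.CHAIN_APPROX_NONE)
    return max(cs,key=cv2.contourArea) if cs else None
def fitc(f,uv,lo,hi,z,win=40):
    c=seg(f,uv,lo,hi,win); h=cv2.convexHull(c)[:,0].astype(float)
    e=cv2.fitEllipse(c[:,0].astype(np.float32)) 
    P=np.array([p2w(f,p,z)[:2] for p in c[:,0].astype(float)])
    (x,y),r=cv2.minEnclosingCircle(P.astype(np.float32))
    s=least_squares(lambda a:np.hypot(P[:,0]-a[0],P[:,1]-a[1])-a[2],[x,y,r],loss='soft_l1',f_scale=.001).x
    return s,r
E
python3 - <<'E'
from m import *
Y=([22,120,120],[35,255,255]);O=([8,120,120],[24,255,255]);R=([0,120,80],[6,255,255]);G=([50,120,60],[85,255,255]);W=([0,0,150],[180,70,255])
for n,col,z,a,b in [('yellow',Y,.004,(350,357),(353,319)),('red',R,.004,(273,188),(256,217)),('green',G,.004,(252,214),(238,235)),
  ('tin',R,.022,(281,246),(271,251)),('amber',O,.02,(385,301),(380,279)),('wick',W,.010,(301,219),(287,235))]:
    for f,uv in (('scene0',a),('side0',b)):
        try:
            s,r=fitc(f,uv,*col,z,40 if z==.004 else 26); print(n,f,s.round(4),round(r,4))
        except Exception as e: print(n,f,e)
for f,(x0,y0,x1,y1) in (('scene0',(180,90,320,270)),('side0',(170,150,310,270))):
    im=cv2.imread('pics/'+f+'.png')[y0:y1,x0:x1]; s=600/180 if f=='scene0' else 5
    cv2.imwrite('pics/z_'+f+'.png',cv2.resize(im,None,fx=s,fy=s,interpolation=cv2.INTER_CUBIC))
for n,uv,z in (('mid?',(231,167),.057),('big?',(236,117),.057),('small?',(222,148),.04),('cup',(261,148),.043),('blk',(312,292),.019),('loupe',(332,249),.03)):
    print(n,p2w('scene0',uv,z).round(3))
E
```

```text
yellow scene0 [ 0.4179 -0.3434  0.0406] 0.0417
yellow side0 [ 0.4159 -0.3444  0.0407] 0.0421
red scene0 [0.5134 0.125  0.0386] 0.0409
red side0 [0.5127 0.1256 0.0372] 0.0398
green scene0 [0.4221 0.0678 0.0406] 0.0425
green side0 [0.4206 0.0682 0.0403] 0.0425
tin scene0 [ 0.4253 -0.0713  0.0261] 0.0282
tin side0 [ 0.4206 -0.0753  0.0295] 0.0326
amber scene0 [ 0.542  -0.2909  0.0323] 0.0344
amber side0 [ 0.5325 -0.2997  0.0411] 0.0462
wick scene0 [ 0.5143 -0.0113  0.0269] 0.0287
wick side0 [ 0.5133 -0.0107  0.0273] 0.0294
mid? [0.429 0.194 0.057]
big? [0.538 0.398 0.057]
small? [0.449 0.301 0.04 ]
cup [0.541 0.244 0.043]
blk [ 0.426 -0.203  0.019]
loupe [ 0.518 -0.138  0.03 ]
```

View pics/z_scene0.png

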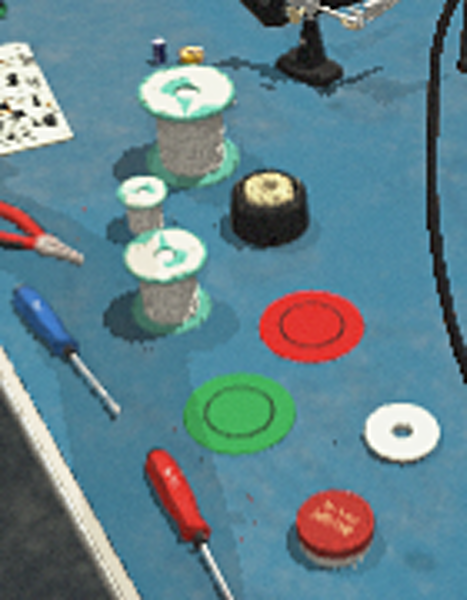

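The crop shows the middle-sized spool with its top centre at about scene pixel (230,166), and a small and a big one behind it. I'll turn the tool square to the world axes and move over it.

```bash
python3 -m handwheel '{"moves":[[0.0854,[0,0,0],[0,0,-0.115]],[0.0854,[0,0,0],[0,0,-0.115]],[0.0854,[0,0,0],[0,0,-0.115]],[0.0854,[0,0,0],[0,0,-0.115]],[0.0854,[-0.015,-0.045,0],[0,0,0]],[0.0854,[-0.015,-0.045,0],[0,0,0]],[0.0854,[-0.015,-0.045,0],[0,0,0]],[0.0854,[-0.015,-0.045,0],[0,0,0]]]}' 40
python3 -m handwheel '{"moves":[[0.0854,[-0.015,-0.045,0],[0,0,0]],[0.0854,[-0.015,-0.045,0],[0,0,0]],[0.0854,[-0.015,-0.045,0],[0,0,0]],[0.0854,[-0.015,-0.045,0],[0,0,0]],[0.0854,[-0.013,-0.005,0],[0,0,0]],[0.0854,[0,0,0],[0,0,0]],[0.0854,[0,0,0],[0,0,0]],[0.0854,[0,0,0],[0,0,0]]]}'
python3 - <<'E'
from h import *
d=grab('wrist','w1'); s=bot.get_state(); print(s['tcp_pos'],s['tcp_rot'],s['q'],s['time']); E=d['extrinsics'];print(-E[:3,:3].T@E[:3,3],E[2,:3])
E
```

```text
time: 0.95
tcp_pos: [0.3377, 0.3781, 0.1981]
tcp_rot: [0.0, -3.141, 0.0]
contact_force: [0.9, 0.2, 0.7]
grip_width: 0.0855
finger_force: 0.0
time: 1.75
tcp_pos: [0.4097, 0.1965, 0.1981]
tcp_rot: [0.004, -3.141, -0.0]
contact_force: [-1.1, -0.8, -0.4]
grip_width: 0.0854
finger_force: 0.0
[0.40966796 0.19645208 0.19813369] [ 4.27051064e-03 -3.14106925e+00 -1.36326828e-04] [-0.62801727  0.15565391  0.07266281  1.9728316  -0.01366792  1.01394992
  1.02451409] 1.8
[0.3408701  0.19676831 0.37312546] [-0.27042451 -0.00137258  0.96274021]
```

View pics/w1.png

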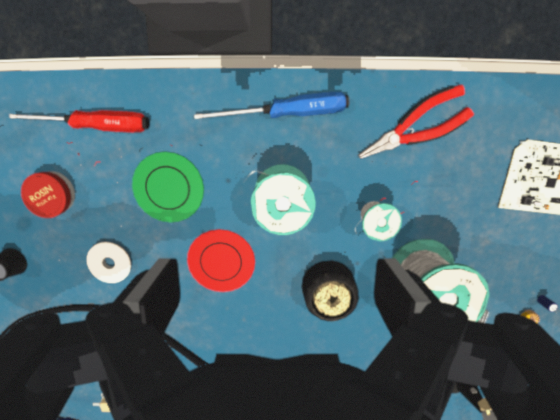

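The wrist view shows the middle spool's top at (283,203), the green pad at (168,187), the red pad at (221,260), the tin at (46,195) and the reel at (109,262).

```bash
python3 - <<'E'
from m import *
R=([0,120,80],[6,255,255]);G=([50,120,40],[75,255,255]);W=([0,0,130],[180,80,255]);T=([0,0,150],[95,255,255])
for n,f,col,z,a,w in [('red','w1',R,.004,(221,260),36),('green','w1',G,.004,(168,187),40),('tin','w1',R,.022,(46,195),28),('wick','w1',W,.010,(109,262),28),('spool','w1',T,.057,(283,203),34),('spool','scene0',T,.057,(230,166),13)]:
    s,r=fitc(f,a,*col,z,w); print(n,f,s.round(4),round(r,4))
for f,z in (('w1',.0),('scene0',0)):pass
E
```

```text
red w1 [0.5141 0.129  0.0399] 0.0407
green w1 [0.4224 0.0716 0.0406] 0.0414
tin w1 [ 0.4267 -0.0616  0.0267] 0.0285
wick w1 [ 0.515  -0.0079  0.0275] 0.0284
spool w1 [0.4277 0.2032 0.0325] 0.0337
spool scene0 [0.4284 0.2019 0.0313] 0.041
```

```bash
python3 -m handwheel '{"moves":[[0.0854,[-0.018,0.006,0.02],[0,0,0]],[0.0854,[0,0,0.04],[0,0,0]],[0.0854,[0,0,0.04],[0,0,0]],[0.0854,[0,0,0.04],[0,0,0]],[0.0854,[0,0,0.03],[0,0,0]],[0.0854,[0,0,0.016],[0,0,0]],[0.0854,[0,0,0],[0,0,0]],[0.05,[0,0,0],[0,0,0]]]}' 40
python3 -m handwheel '{"moves":[[0.05,[0,0,0],[0,0,0]],[0.05,[0,0,0],[0,0,0]],[0.05,[0,0,0],[0,0,0]],[0.05,[0,0,0],[0,0,0]],[0.05,[0,0,0],[0,0,0]],[0.05,[0,0,0],[0,0,0]],[0.05,[0,0,0],[0,0,0]],[0.05,[0,0,0],[0,0,0]]]}'
python3 - <<'E'
from m import *
grab('scene','s2');grab('side','d2')
E
```

```text
time: 2.6
tcp_pos: [0.4281, 0.2019, 0.0125]
tcp_rot: [0.002, -3.141, -0.0]
contact_force: [0.5, -0.2, -0.4]
grip_width: 0.0735
finger_force: 0.0
time: 3.4
tcp_pos: [0.429, 0.2022, 0.0138]
tcp_rot: [-0.001, 3.14, 0.003]
contact_force: [-3.4, -0.1, 8.2]
grip_width: 0.0617
finger_force: 42.7
```

```bash
python3 -m handwheel '{"moves":[[0.05,[0,0,-0.01],[0,0,0]],[0.05,[0,0,-0.03],[0,0,0]],[0.05,[0,0,-0.03],[0,0,0]],[0.05,[0,0,-0.03],[0,0,0]],[0.05,[0.002,-0.03,0],[0,0,0]],[0.05,[0.002,-0.035,0],[0,0,0]],[0.05,[0.002,-0.035,0],[0,0,0]],[0.05,[0,0,0],[0,0,0]]]}'
python3 - <<'E'
from m import *
grab('wrist','w3');print(bot.get_state()['tcp_pos'])
G=([50,120,40],[75,255,255])
c=seg('w3',w2p('w3',[.422,.07,.004])[0],*G,60);print(cv2.boundingRect(c))
s,r=fitc('w3',w2p('w3',[.422,.07,.004])[0],*G,.004,60);print(s,r)
E
```

```text
time: 4.3
tcp_pos: [0.4217, 0.0962, 0.1132]
tcp_rot: [-0.009, -3.142, 0.002]
contact_force: [0.1, 0.6, -3.2]
grip_width: 0.0614
finger_force: 45.1
[0.42227064 0.09883451 0.11329526]
(202, 148, 89, 80)
[0.41483305 0.07134608 0.03341804] 0.04137931019067764
```

View pics/w3.png

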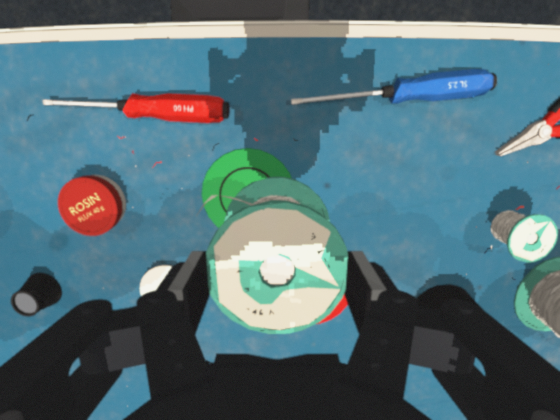

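The spool is held upright, with its top centre at about (277,270). The green pad's upper-left arc shows at about (245,180).

```bash
cat >> m.py <<'E'
def arc(f,pts,z,r):
    P=np.array([p2w(f,p,z)[:2] for p in pts]); 
    return least_squares(lambda a:np.hypot(P[:,0]-a[0],P[:,1]-a[1])-r,P.mean(0)-[-.01,0],loss='soft_l1',f_scale=.0007).x
E
python3 - <<'E'
from m import *
d=grab('wrist','w4');t=bot.get_state()['tcp_pos'];print(t)
f='w4'
c=seg(f,w2p(f,[.422,.07,.004])[0],[50,120,40],[75,255,255],60)[:,0].astype(float)
ctr=w2p(f,[.422,.07,.004])[0]
P=np.array([p2w(f,p,.004)[:2] for p in c]); 
k=(P[:,0]<.415)  # base-side arc
print('pad',arc(f,c[k],.004,.042),arc(f,c[k],.004,.0407),k.sum())
T=([0,0,100],[95,255,255])
z=t[2]+.057-.0135
for w in (75,):
  s,r=fitc(f,w2p(f,[t[0],t[1],z])[0],*T,z,w);print('flange',s,r,s[:2]-t[:2])
E
```

```text
[0.42265049 0.10056937 0.11327253]
pad [0.42489368 0.07099554] [0.4230767 0.0707757] 184
flange [0.42069018 0.09986884 0.03190801] 0.033210545778274536 [-0.0019603  -0.00070053]
```

```bash
python3 -m handwheel '{"moves":[[0.05,[-0.0015,-0.0205,0],[0,0,0]],[0.05,[0,-0.01,0.01],[0,0,0]],[0.05,[0,0,0.025],[0,0,0]],[0.05,[0,0,0.025],[0,0,0]],[0.05,[0,0,0.02],[0,0,0]],[0.05,[0,0,0.009],[0,0,0]],[0.05,[0,0,0.004],[0,0,0]],[0.05,[0,0,0],[0,0,0]]]}'
python3 - <<'E'
from m import *
s=bot.get_state();print(s['tcp_pos'],s['contact_force'],s['tcp_rot'])
E
```

```text
time: 5.2
tcp_pos: [0.424, 0.0709, 0.0192]
tcp_rot: [0.001, -3.141, 0.0]
contact_force: [0.4, -0.9, -2.7]
grip_width: 0.0614
finger_force: 45.1
[0.42397437 0.0708814  0.0191953 ] [ 0.35320888 -0.94065569 -2.71294094] [ 7.03858865e-04 -3.14124005e+00  3.02822394e-05]
```

```bash
python3 -m handwheel '{"moves":[[0.05,[0,-0.0005,0.0015],[0,0,0]],[0.05,[0,0,0],[0,0,0]],[0.065,[0,0,0],[0,0,0]],[0.07,[0,0,0],[0,0,0]],[0.0854,[0,0,0],[0,0,0]],[0.0854,[0,0,0],[0,0,0]],[0.0854,[0,0,0],[0,0,0]],[0.0854,[0,0,0],[0,0,0]]]}'
python3 -m handwheel '{"moves":[[0.0854,[0,0,-0.02],[0,0,0]],[0.0854,[0,0,-0.04],[0,0,0]],[0.0854,[0,0,-0.04],[0,0,0]],[0.0854,[0,0,-0.04],[0,0,0]],[0.0854,[0,-0.045,0],[0,0,0]],[0.0854,[0,-0.045,0],[0,0,0]],[0.0854,[0,-0.045,0],[0,0,0]],[0.0854,[0,0,0],[0,0,0]]]}'
python3 - <<'E'
from m import *
bot.get_image('scene')
d=grab('wrist','w5');print(bot.get_state()['tcp_pos'])
grab('scene','s5');grab('side','d5')
E
```

```text
time: 6.0
tcp_pos: [0.424, 0.0701, 0.0178]
tcp_rot: [-0.0, 3.141, 0.0]
contact_force: [0.4, 0.6, -0.2]
grip_width: 0.0857
finger_force: 0.0
time: 6.8
tcp_pos: [0.4234, -0.0707, 0.1581]
tcp_rot: [0.013, 3.141, -0.003]
contact_force: [0.5, 0.4, 0.1]
grip_width: 0.0855
finger_force: 0.0
[ 0.42372306 -0.06570504  0.15777625]
```

View pics/w5.png

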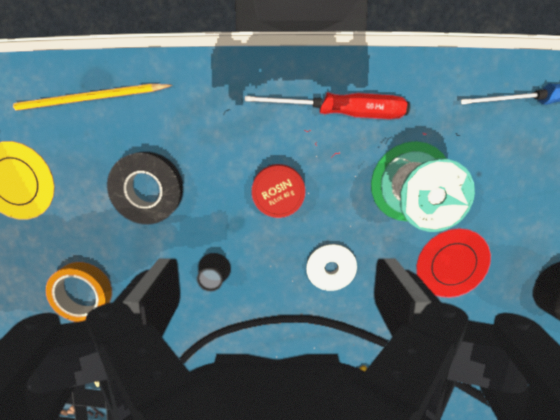

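The spool stands on the green pad. The tin is at (278,190), the reel at (331,268), the red pad at (454,263), the amber tape at (78,292) and the yellow pad at (14,180). Now I'll measure these.

```bash
python3 - <<'E'
from m import *
R=([0,120,80],[6,255,255]);R2=([0,100,60],[10,255,255]);G=([50,120,40],[75,255,255]);W=([0,0,130],[180,80,255]);T=([0,0,110],[95,255,255]);O=([8,100,100],[24,255,255])
for n,f,col,z,a,w in [('tin','w5',R,.022,(278,190),32),('wick','w5',W,.010,(331,268),30),('red','w5',R,.004,(454,263),42),('amber','w5',O,.020,(78,292),38),('spool','w5',T,.061,(438,195),40),('greenpad','w5',G,.004,(405,180),45),('red','s5',R,.004,(273,188),40),('tin','s5',R,.022,(281,246),17)]:
    s,r=fitc(f,a,*col,z,w); print(n,f,s.round(4),round(r,4))
f='w5';c=seg(f,(405,180),*G,45)[:,0].astype(float);P=np.array([p2w(f,p,.004)[:2] for p in c]);k=P[:,1]<.0645
print('gpad arc',arc(f,c[k],.004,.0415))
E
```

```text
tin w5 [ 0.4269 -0.0659  0.0253] 0.0261
wick w5 [ 0.5146 -0.0087  0.0275] 0.0283
red w5 [0.514  0.1278 0.0399] 0.0411
amber w5 [ 0.5408 -0.2871  0.0315] 0.0377
spool w5 [0.4217 0.0698 0.0333] 0.035
greenpad w5 [0.4224 0.0699 0.0392] 0.0412
red s5 [0.5124 0.1256 0.0373] 0.0407
tin s5 [ 0.4254 -0.0714  0.0261] 0.0282
gpad arc [0.42227474 0.07283391]
```

```bash
python3 -m handwheel '{"moves":[[0.075,[-0.003,0,0.03],[0,0,0]],[0.075,[0,0,0.04],[0,0,0]],[0.075,[0,0,0.04],[0,0,0]],[0.075,[0,0,0.03],[0,0,0]],[0.075,[0,0,0.015],[0,0,0]],[0.075,[0,0,0.006],[0,0,0]],[0.04,[0,0,0],[0,0,0]],[0.04,[0,0,0],[0,0,0]]]}' 30
python3 -m handwheel '{"moves":[[0.04,[0,0,0],[0,0,0]],[0.04,[0,0,0],[0,0,0]],[0.04,[0,0,0],[0,0,0]],[0.04,[0,0,0],[0,0,0]],[0.04,[0,0,0],[0,0,0]],[0.04,[0,0,0],[0,0,0]],[0.04,[0,0,0],[0,0,0]],[0.04,[0,0,0],[0,0,0]]]}'
```

```text
time: 7.8
tcp_pos: [0.4276, -0.0644, -0.0026]
tcp_rot: [-0.002, 3.141, 0.0]
contact_force: [0.3, 0.6, -1.0]
grip_width: 0.047
finger_force: 0.0
time: 8.6
tcp_pos: [0.4269, -0.0649, -0.0032]
tcp_rot: [0.0, -3.142, -0.0]
contact_force: [0.5, 0.4, -0.1]
grip_width: 0.0399
finger_force: 0.0
```

The fingers closed to 40 mm without touching anything, so I need to look.

```bash
python3 - <<'E'
from m import *
a=grab('side','d6')['pixels'];b=grab('scene','s6')['pixels'];c=grab('wrist','w6')['pixels']
A=cv2.resize(a[160:320,180:380],(500,400),interpolation=2);B=cv2.resize(c[:,:],(533,400))
cv2.imwrite('pics/m6.png',cv2.resize(np.hstack([A,B]),(800,310)))
E
```

```text
(no output)
```

View pics/m6.png

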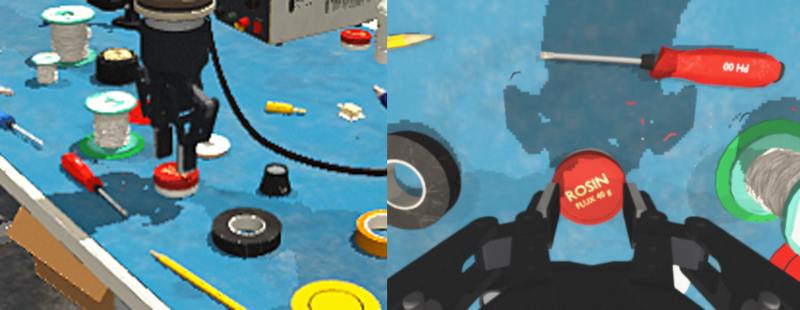

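```bash
python3 - <<'E'
from m import *
for z in (0,.01,.02,.03): print(z,w2p('d6',[[.427,-.085-.008,z],[.427,-.045,z]]).round(1).tolist(), w2p('w6',[[.427,-.085,z],[.427,-.045,z]]).round(0).tolist())
print(fitc('w6',(400,240),[0,120,80],[6,255,255],.022,60) if 0 else '')
a=cv2.imread('pics/d6.png')[215:275,245:315];b=cv2.imread('pics/w6.png')[180:360,180:400]
cv2.imwrite('pics/m7.png',np.hstack([cv2.resize(a,(420,360),interpolation=2),cv2.resize(b,(380,360),interpolation=2)]))
E
```

```text
0 [[277.5, 261.4], [265.4, 252.8]] [[240.0, 242.0], [311.0, 242.0]]
0.01 [[277.5, 257.5], [265.3, 249.0]] [[238.0, 249.0], [313.0, 249.0]]
0.02 [[277.5, 253.5], [265.3, 245.1]] [[235.0, 257.0], [315.0, 257.0]]
0.03 [[277.6, 249.4], [265.3, 241.1]] [[233.0, 266.0], [318.0, 266.0]]
```

View pics/m7.png

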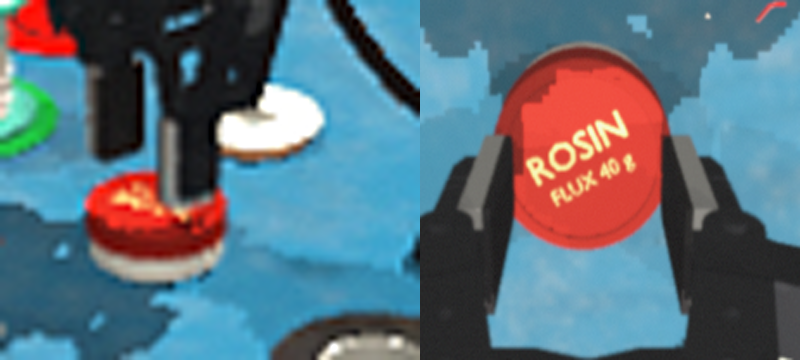

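```bash
python3 - <<'E'
from m import *
s=bot.get_state();print(s)
for z in (0,.01,.02,.03,.04,.05): print(z,p2w('w6',(226,249),z).round(4),p2w('w6',(325,249),z).round(4))
s,r=fitc('w6',(276,240),[0,120,60],[6,255,255],.022,60);print(s,r)
E
```

```text
{'time': 8.75, 'q': array([-0.11640137,  0.44012566,  0.18420353,  2.24908491, -0.17490282,
        0.46513577,  1.77810844]), 'joint_vel': array([ 0.00082022, -0.00033467, -0.00077332,  0.00081776, -0.00011749,
       -0.00111924,  0.00073653]), 'joint_efforts': array([ 2.08672282e-03, -5.04313803e+01,  2.77669430e+00, -1.54216039e+01,
        7.84216536e-03,  2.51935911e-03, -1.03507241e-04]), 'tcp_pos': array([ 0.42693067, -0.06489216, -0.00323436]), 'tcp_rot': array([ 1.20265270e-04, -3.14151588e+00, -2.95100118e-05]), 'contact_force': array([ 0.23103088,  0.12594233, -0.05441892]), 'ft_torque': array([-0.00835648,  0.0090757 ,  0.04223558]), 'finger_force': 0.0, 'grip_width': 0.0402658111618778}
0 [ 0.4314 -0.0928  0.    ] [ 0.4313 -0.0371  0.    ]
0.01 [ 0.4271 -0.0912  0.01  ] [ 0.4271 -0.0387  0.01  ]
0.02 [ 0.4228 -0.0895  0.02  ] [ 0.4228 -0.0403  0.02  ]
0.03 [ 0.4186 -0.0879  0.03  ] [ 0.4185 -0.0419  0.03  ]
0.04 [ 0.4143 -0.0862  0.04  ] [ 0.4143 -0.0435  0.04  ]
0.05 [ 0.41   -0.0846  0.05  ] [ 0.41   -0.0451  0.05  ]
[ 0.42478213 -0.06531605  0.02496587] 0.026227574795484543
```

The tips really sit at about z≈0.03, above the tin, which is intact at (0.425,-0.065). I'll open and lower in small steps, watching the force.

```bash
python3 -m handwheel '{"moves":[[0.07,[0.001,0,0],[0,0,0]],[0.07,[0,0,0],[0,0,0]],[0.07,[0,0,0],[0,0,0]],[0.07,[0,0,0.005],[0,0,0]],[0.07,[0,0,0.005],[0,0,0]],[0.07,[0,0,0.004],[0,0,0]],[0.07,[0,0,0],[0,0,0]],[0.07,[0,0,0],[0,0,0]]]}' 30
python3 - <<'E'
from m import *
s=bot.get_state();print(s['tcp_pos'],s['contact_force'],s['grip_width'])
E
```

```text
time: 9.55
tcp_pos: [0.4257, -0.0649, -0.0174]
tcp_rot: [0.0, -3.141, -0.0]
contact_force: [-1.0, 0.0, -0.4]
grip_width: 0.0698
finger_force: 0.0
[ 0.42574709 -0.06491947 -0.01742483] [-1.04940002  0.00800947 -0.39655764] 0.0697505148804101
```

```bash
python3 -m handwheel '{"moves":[[0.06,[0,0,0],[0,0,0]],[0.05,[0,0,0],[0,0,0]],[0.046,[0,0,0],[0,0,0]],[0.046,[0,0,0],[0,0,0]],[0.046,[0,0,0],[0,0,0]],[0.046,[0,0,0],[0,0,0]],[0.046,[0,0,0],[0,0,0]],[0.046,[0,0,0],[0,0,0]]]}' 30
python3 - <<'E'
from m import *
a=grab('side','d8')['pixels'][190:280,230:330];b=grab('wrist','w8')['pixels'][150:360,160:420]
cv2.imwrite('pics/m8.png',np.hstack([cv2.resize(a,(400,360),interpolation=2),cv2.resize(b,(400,360),interpolation=2)]))
E
```

```text
time: 10.35
tcp_pos: [0.4261, -0.0649, -0.0167]
tcp_rot: [0.0, 3.141, 0.0]
contact_force: [-2.3, 0.6, 7.7]
grip_width: 0.0498
finger_force: 29.6
```

View pics/m8.png

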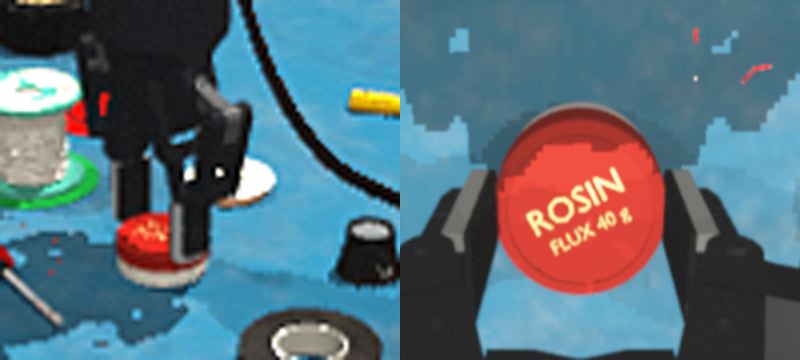

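The tin is gripped, upright, at 0.0498. I'll lift it high, clear of the spool, and carry it to the red pad.

```bash
python3 -m handwheel '{"moves":[[0.04,[0,0,-0.02],[0,0,0]],[0.04,[0,0,-0.045],[0,0,0]],[0.04,[0,0,-0.045],[0,0,0]],[0.04,[-0.022,0.02,0],[0,0,0]],[0.04,[-0.022,0.04,0],[0,0,0]],[0.04,[-0.022,0.04,0],[0,0,0]],[0.04,[-0.022,0.04,0],[0,0,0]],[0.04,[0,0.03,0],[0,0,0]]]}'
python3 -m handwheel '{"moves":[[0.04,[0,0.01,0],[0,0,0]],[0.04,[0,0,0],[0,0,0]],[0.04,[0,0,0],[0,0,0]],[0.04,[0,0,0],[0,0,0]],[0.04,[0,0,0],[0,0,0]],[0.04,[0,0,0],[0,0,0]],[0.04,[0,0,0],[0,0,0]],[0.04,[0,0,0],[0,0,0]]]}'
python3 - <<'E'
from m import *
R=([0,120,60],[6,255,255])
d=grab('wrist','w9');t=bot.get_state()['tcp_pos'];print(t)
f='w9'
z=t[2]+.0167+.022
s,r=fitc(f,w2p(f,[t[0],t[1],z])[0],*R,z,55);print('tin',s,r)
grab('scene','s9')
print(w2p(f,[.514,.127,.004]),w2p(f,[.472,.127,.004]),w2p(f,[t[0],t[1],z]),w2p(f,[t[0]-.026,t[1],z]))
E
```

```text
time: 11.25
tcp_pos: [0.5165, 0.1084, 0.0931]
tcp_rot: [-0.003, 3.139, 0.002]
contact_force: [0.1, 0.1, 0.0]
grip_width: 0.0497
finger_force: 31.5
time: 12.05
tcp_pos: [0.514, 0.1149, 0.0929]
tcp_rot: [0.0, 3.142, 0.0]
contact_force: [0.2, 0.4, -0.6]
grip_width: 0.0499
finger_force: 31.5
[0.51394368 0.11497959 0.09285719]
tin [0.51396597 0.11502989 0.02548366] 0.026469724252820015
[[290.55449018 200.10107633]] [[291.15635394 148.91880919]] [[275.66045252 270.79927193]] [[275.62641227 216.33770718]]
```

View pics/w9.png

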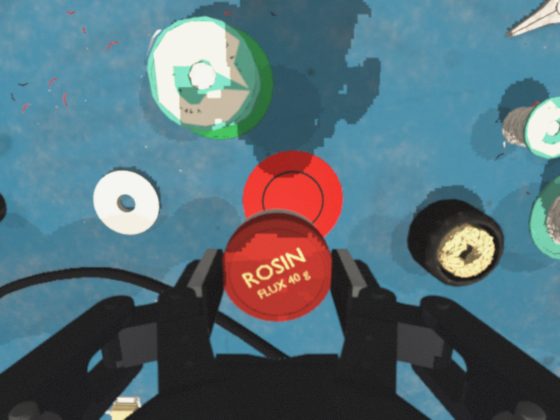

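The tin is centred on the TCP and held upright. The red pad's centre is at about (292.5,203), so it lies at about (0.515,0.128).

```bash
python3 -m handwheel '{"moves":[[0.04,[-0.001,0.013,0],[0,0,0]],[0.04,[0,0,0.02],[0,0,0]],[0.04,[0,0,0.03],[0,0,0]],[0.04,[0,0,0.025],[0,0,0]],[0.04,[0,0,0.02],[0,0,0]],[0.04,[0,0,0.0075],[0,0,0]],[0.04,[0,0,0.002],[0,0,0]],[0.04,[0,0,0],[0,0,0]]]}'
python3 -m handwheel '{"moves":[[0.04,[0,0,0.0005],[0,0,0]],[0.04,[0,0,0],[0,0,0]],[0.055,[0,0,0],[0,0,0]],[0.065,[0,0,0],[0,0,0]],[0.075,[0,0,0],[0,0,0]],[0.075,[0,0,0],[0,0,0]],[0.075,[0,0,0],[0,0,0]],[0.075,[0,0,0],[0,0,0]]]}'
```

```text
time: 12.95
tcp_pos: [0.5153, 0.1286, -0.0113]
tcp_rot: [-0.001, 3.141, 0.0]
contact_force: [0.2, 1.3, -0.3]
grip_width: 0.0495
finger_force: 31.5
time: 13.75
tcp_pos: [0.515, 0.1281, -0.0122]
tcp_rot: [-0.0, 3.142, 0.0]
contact_force: [0.3, -0.2, 0.7]
grip_width: 0.0748
finger_force: 0.0
```

```bash
python3 -m handwheel '{"moves":[[0.0854,[0,0,-0.02],[0,0,0]],[0.0854,[0,0,-0.04],[0,0,0]],[0.0854,[0,0,-0.045],[0,0,0]],[0.0854,[0,0,-0.045],[0,0,0]],[0.0854,[0,-0.045,0],[0,0,0]],[0.0854,[0,-0.045,0],[0,0,0]],[0.0854,[0,-0.045,0],[0,0,0]],[0.0854,[0,-0.045,0],[0,0,0]]]}'
python3 -m handwheel '{"moves":[[0.0854,[0,-0.045,0],[0,0,0]],[0.0854,[0,-0.045,0],[0,0,0]],[0.0854,[0,-0.045,0],[0,0,0]],[0.0854,[0,-0.045,0],[0,0,0]],[0.0854,[0,-0.045,0],[0,0,0]],[0.0854,[0,0,0],[0,0,0]],[0.0854,[0,0,0],[0,0,0]],[0.0854,[0,0,0],[0,0,0]]]}'
python3 - <<'E'
from m import *
d=grab('wrist','w10');t=bot.get_state()['tcp_pos'];print(t)
f='w10'
O=([8,100,90],[24,255,255]);Y=([22,120,100],[35,255,255])
for z,r0 in((.02,.033),):
  s,r=fitc(f,w2p(f,[.541,-.288,z])[0],*O,z,60);print('amber',s,r)
s,r=fitc(f,w2p(f,[.418,-.342,.004])[0],*Y,.004,60);print('yellow',s,r)
print(w2p(f,[.541,-.288,.02]),w2p(f,[.418,-.342,.004]))
E
```

```text
time: 14.55
tcp_pos: [0.5147, -0.0534, 0.1381]
tcp_rot: [-0.001, 3.141, 0.0]
contact_force: [0.7, 0.3, 0.0]
grip_width: 0.0853
finger_force: 0.0
time: 15.35
tcp_pos: [0.5151, -0.2754, 0.1375]
tcp_rot: [0.002, -3.141, -0.002]
contact_force: [-0.4, 0.7, -0.1]
grip_width: 0.0854
finger_force: 0.0
[ 0.51530603 -0.27504483  0.13762569]
amber [ 0.54175867 -0.28865819  0.03332285] 0.034641068428754807
yellow [ 0.41874722 -0.34138809  0.04093982] 0.041628945618867874
[[262.26433114 219.18335503]] [[200.7416969   81.13216018]]
```

View pics/w10.png

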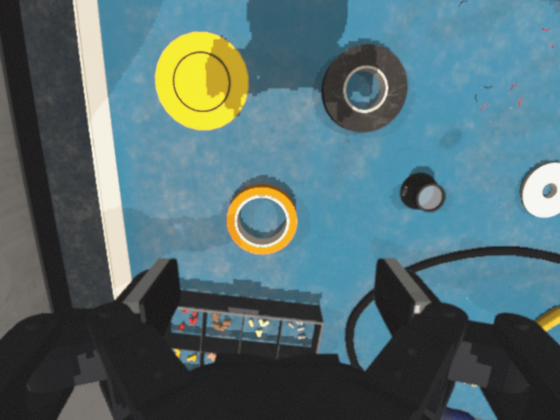

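The amber tape is at (262,219), clear of the tray, and the yellow pad is at (202,81). Descending on the tape.

```bash
python3 -m handwheel '{"moves":[[0.0854,[-0.026,-0.0135,0.02],[0,0,0]],[0.0854,[0,0,0.04],[0,0,0]],[0.0854,[0,0,0.04],[0,0,0]],[0.0854,[0,0,0.03],[0,0,0]],[0.0854,[0,0,0.018],[0,0,0]],[0.0854,[0,0,0.008],[0,0,0]],[0.0854,[0,0,0.0035],[0,0,0]],[0.0854,[0,0,0],[0,0,0]]]}'
python3 -m handwheel '{"moves":[[0.07,[0,0,0],[0,0,0]],[0.06,[0,0,0],[0,0,0]],[0.055,[0,0,0],[0,0,0]],[0.055,[0,0,0],[0,0,0]],[0.055,[0,0,0],[0,0,0]],[0.055,[0,0,0],[0,0,0]],[0.055,[0,0,0],[0,0,0]],[0.055,[0,0,0],[0,0,0]]]}' 30
```

```text
time: 16.2
tcp_pos: [0.5416, -0.2899, -0.0212]
tcp_rot: [-0.002, 3.141, -0.0]
contact_force: [-0.5, -1.5, -0.7]
grip_width: 0.0858
finger_force: 0.0
time: 17.0
tcp_pos: [0.5419, -0.2906, -0.0198]
tcp_rot: [-0.0, 3.139, -0.001]
contact_force: [-2.4, 1.3, 9.0]
grip_width: 0.0628
finger_force: 30.3
```

```bash
python3 -m handwheel '{"moves":[[0.05,[0,0,-0.02],[0,0,0]],[0.05,[0,0,-0.04],[0,0,0]],[0.05,[0,0,-0.04],[0,0,0]],[0.05,[0.04,-0.01,0],[0,0,0]],[0.05,[0.04,-0.01,0],[0,0,0]],[0.05,[0.04,-0.01,0],[0,0,0]],[0.05,[0,-0.01,0],[0,0,0]],[0.05,[0,0,0],[0,0,0]]]}'
python3 -m handwheel '{"moves":[[0.05,[0,0,0],[0,0,0]],[0.05,[0,0,0],[0,0,0]],[0.05,[0,0,0],[0,0,0]],[0.05,[0,0,0],[0,0,0]],[0.05,[0,0,0],[0,0,0]],[0.05,[0,0,0],[0,0,0]],[0.05,[0,0,0],[0,0,0]],[0.05,[0,0,0],[0,0,0]]]}'
python3 - <<'E'
from m import *
d=grab('wrist','w11');t=bot.get_state()['tcp_pos'];print(t)
f='w11';O=([8,100,90],[22,255,255]);Y=([23,120,100],[35,255,255])
z=t[2]+.0198+.02
s,r=fitc(f,w2p(f,[t[0],t[1],z])[0],*O,z,75);print('amber',s,r)
c=seg(f,w2p(f,[.418,-.342,.004])[0],*Y,75)[:,0].astype(float)
P=np.array([p2w(f,p,.004)[:2] for p in c]);k=P[:,0]<.405
print('pad',arc(f,c[k],.004,.0415),k.sum())
E
```

```text
time: 17.8
tcp_pos: [0.4206, -0.3323, 0.0795]
tcp_rot: [0.005, 3.14, -0.002]
contact_force: [0.0, 0.1, -1.0]
grip_width: 0.0498
finger_force: 0.0
time: 18.6
tcp_pos: [0.421, -0.3304, 0.0783]
tcp_rot: [0.0, -3.142, -0.0]
contact_force: [0.2, 0.3, 0.6]
grip_width: 0.0499
finger_force: 0.0
[ 0.42099657 -0.33043419  0.07830998]
amber [ 0.4510554  -0.31188936  0.01261999] 0.01585211232304573
pad [ 0.41857601 -0.34171881] 117
```

View pics/w11.png

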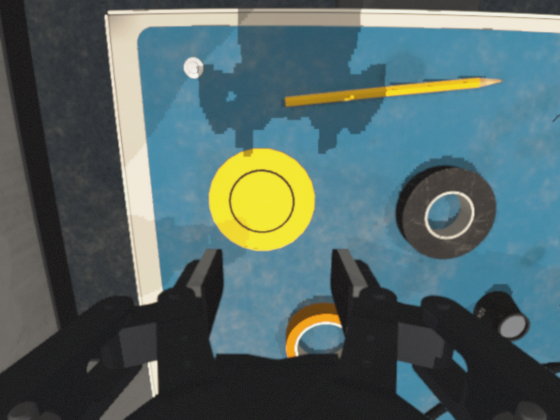

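The grip slipped off early, and the amber tape is still on the bench at about (320,335). I'll go back, re-measure it and grip lower.

```bash
python3 -m handwheel '{"moves":[[0.0854,[-0.024,0.014,-0.03],[0,0,0]],[0.0854,[-0.024,0.014,-0.03],[0,0,0]],[0.0854,[-0.024,0.014,0],[0,0,0]],[0.0854,[-0.022,0.013,0],[0,0,0]],[0.0854,[0,0,0],[0,0,0]],[0.0854,[0,0,0],[0,0,0]],[0.0854,[0,0,0],[0,0,0]],[0.0854,[0,0,0],[0,0,0]]]}'
python3 - <<'E'
from m import *
d=grab('wrist','w12');t=bot.get_state()['tcp_pos'];print(t)
f='w12'
O=([8,100,90],[24,255,255])
s,r=fitc(f,w2p(f,[.541,-.288,.02])[0],*O,.02,60);print('amber',s,r)
E
```

```text
time: 19.45
tcp_pos: [0.514, -0.2763, 0.1383]
tcp_rot: [-0.002, -3.141, 0.0]
contact_force: [-0.4, 0.2, -0.5]
grip_width: 0.0852
finger_force: 0.0
[ 0.51413032 -0.27615353  0.13832055]
amber [ 0.54052334 -0.28901354  0.03334449] 0.03464096039533615
```

```bash
python3 -m handwheel '{"moves":[[0.0854,[-0.0265,-0.013,0.02],[0,0,0]],[0.0854,[0,0,0.04],[0,0,0]],[0.0854,[0,0,0.04],[0,0,0]],[0.0854,[0,0,0.035],[0,0,0]],[0.0854,[0,0,0.02],[0,0,0]],[0.0854,[0,0,0.009],[0,0,0]],[0.0854,[0,0,0.004],[0,0,0]],[0.0854,[0,0,0],[0,0,0]]]}'
python3 -m handwheel '{"moves":[[0.07,[0,0,0],[0,0,0]],[0.06,[0,0,0],[0,0,0]],[0.055,[0,0,0],[0,0,0]],[0.055,[0,0,0],[0,0,0]],[0.055,[0,0,0],[0,0,0]],[0.055,[0,0,0],[0,0,0]],[0.055,[0,0,0],[0,0,0]],[0.055,[0,0,0],[0,0,0]]]}' 35
python3 -m handwheel '{"moves":[[0.055,[0,0,-0.01],[0,0,0]],[0.055,[0,0,-0.01],[0,0,0]],[0.055,[0,0,-0.02],[0,0,0]],[0.055,[0,0,-0.03],[0,0,0]],[0.055,[0,0,-0.02],[0,0,0]],[0.055,[0,0,-0.01],[0,0,0]],[0.055,[0,0,0],[0,0,0]],[0.055,[0,0,0],[0,0,0]]]}'
```

```text
time: 20.3
tcp_pos: [0.5417, -0.2888, -0.0292]
tcp_rot: [0.0, 3.141, -0.0]
contact_force: [0.3, -0.3, -0.5]
grip_width: 0.0856
finger_force: 0.0
time: 21.1
tcp_pos: [0.5424, -0.2889, -0.028]
tcp_rot: [-0.0, 3.139, -0.001]
contact_force: [-1.4, 0.8, 6.2]
grip_width: 0.0646
finger_force: 37.1
time: 21.9
tcp_pos: [0.5412, -0.288, 0.0699]
tcp_rot: [0.001, -3.141, -0.001]
contact_force: [-0.5, -0.5, -1.1]
grip_width: 0.0644
finger_force: 38.8
```

```bash
python3 -m handwheel '{"moves":[[0.055,[0.03,-0.01,0],[0,0,0]],[0.055,[0.03,-0.014,0],[0,0,0]],[0.055,[0.03,-0.015,0],[0,0,0]],[0.055,[0.02,-0.01,0],[0,0,0]],[0.055,[0.0125,-0.005,0],[0,0,0]],[0.055,[0,0,0],[0,0,0]],[0.055,[0,0,0],[0,0,0]],[0.055,[0,0,0],[0,0,0]]]}'
python3 - <<'E'
from m import *
d=grab('wrist','w13');t=bot.get_state()['tcp_pos'];print(t,bot.get_state()['grip_width'])
f='w13';O=([8,100,80],[22,255,255]);Y=([23,120,80],[35,255,255])
z=t[2]+.028+.02
c=seg(f,w2p(f,[t[0]-.025,t[1],z])[0],*O,75); h=c[:,0].astype(float);P=np.array([p2w(f,p,z)[:2] for p in h])
s,r=fitc(f,w2p(f,[t[0],t[1],z])[0],*O,z,75);print('amber',s,r, P[:,0].min(),P[:,0].max(),P[:,1].min(),P[:,1].max())
c=seg(f,w2p(f,[.40,-.342,.004])[0],*Y,75)[:,0].astype(float)
P=np.array([p2w(f,p,.004)[:2] for p in c]);k=P[:,0]<.402
print('pad',arc(f,c[k],.004,.0415),k.sum())
E
```

```text
time: 22.7
tcp_pos: [0.4205, -0.3415, 0.07]
tcp_rot: [-0.003, 3.141, 0.001]
contact_force: [0.1, -0.6, -1.0]
grip_width: 0.0645
finger_force: 38.8
[ 0.42039685 -0.34152557  0.07009214] 0.06433628340614293
amber [ 0.41987586 -0.34127044  0.03221596] 0.03297601267695427 0.38225274245118185 0.41641036756144967 -0.37050622728105576 -0.3120725695311649
pad [ 0.41859267 -0.34178211] 114
```

View pics/w13.png

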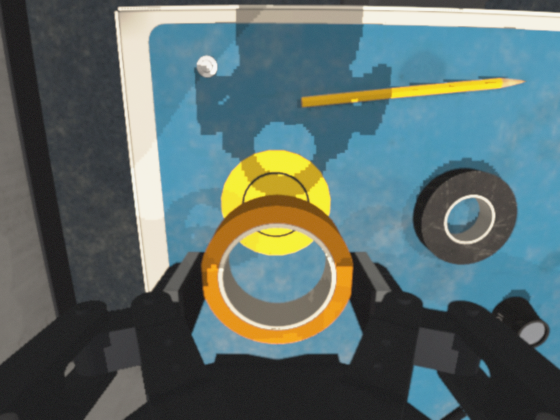

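The tape is held level, about 1 mm off the pad centre. Lowering and releasing.

```bash
python3 -m handwheel '{"moves":[[0.055,[0.0015,-0.0005,0.01],[0,0,0]],[0.055,[0,0,0.025],[0,0,0]],[0.055,[0,0,0.025],[0,0,0]],[0.055,[0,0,0.02],[0,0,0]],[0.055,[0,0,0.009],[0,0,0]],[0.055,[0,0,0.0035],[0,0,0]],[0.055,[0,0,0.001],[0,0,0]],[0.055,[0,0,0],[0,0,0]]]}'
python3 -m handwheel '{"moves":[[0.055,[0,0,0],[0,0,0]],[0.067,[0,0,0],[0,0,0]],[0.07,[0,0,0],[0,0,0]],[0.08,[0,0,0],[0,0,0]],[0.0854,[0,0,0],[0,0,0]],[0.0854,[0,0,0],[0,0,0]],[0.0854,[0,0,0],[0,0,0]],[0.0854,[0,0,0],[0,0,0]]]}'
```

```text
time: 23.55
tcp_pos: [0.418, -0.3432, -0.0226]
tcp_rot: [-0.0, 3.141, -0.001]
contact_force: [0.2, 0.1, 0.3]
grip_width: 0.0637
finger_force: 38.8
time: 24.35
tcp_pos: [0.4175, -0.3429, -0.0232]
tcp_rot: [0.0, -3.142, -0.0]
contact_force: [0.0, -0.7, -0.4]
grip_width: 0.0853
finger_force: 0.0
```

```bash
python3 -m handwheel '{"moves":[[0.0854,[0,0,-0.02],[0,0,0]],[0.0854,[0,0,-0.045],[0,0,0]],[0.0854,[0,0,-0.045],[0,0,0]],[0.0854,[0,0,-0.045],[0,0,0]],[0.0854,[0,0,0],[0,0,0]],[0.0854,[0,0,0],[0,0,0]],[0.0854,[0,0,0],[0,0,0]],[0.0854,[0,0,0],[0,0,0]]]}'
python3 - <<'E'
from m import *
d=grab('wrist','w14');print(bot.get_state()['tcp_pos'])
f='w14';O=([8,100,80],[22,255,255])
s,r=fitc(f,w2p(f,[.418,-.342,.024])[0],*O,.024,75);print('amber',s,r)
E
python3 -m handwheel '{"moves":[[0.08,[-0.012,0.045,0],[0,0,0]],[0.08,[-0.012,0.045,0],[0,0,0]],[0.08,[-0.012,0.045,0],[0,0,0]],[0.08,[-0.012,0.045,0],[0,0,0]],[0.08,[-0.012,0.045,0],[0,0,0]],[0.08,[-0.012,0.045,0],[0,0,0]],[0.08,[-0.012,0.045,0],[0,0,0]],[0.08,[0,0.019,0],[0,0,0]]]}'
python3 -m handwheel '{"moves":[[0.075,[0,0,0],[0,0,0]],[0.075,[0,0,0],[0,0,0]],[0.075,[0,0,0],[0,0,0]],[0.075,[0,0,0],[0,0,0]],[0.075,[0,0,0],[0,0,0]],[0.075,[0,0,0],[0,0,0]],[0.075,[0,0,0],[0,0,0]],[0.075,[0,0,0],[0,0,0]]]}'
python3 - <<'E'
from m import *
d=grab('wrist','w15');print(bot.get_state()['tcp_pos'])
f='w15';W=([0,0,130],[180,80,255]);R=([0,120,60],[6,255,255])
s,r=fitc(f,w2p(f,[.5146,-.0085,.01])[0],*W,.01,45);print('wick',s,r)
s,r=fitc(f,w2p(f,[.515,.128,.026])[0],*R,.026,26);print('tin?',s,r)
E
```

```text
time: 25.15
tcp_pos: [0.4167, -0.3423, 0.1305]
tcp_rot: [0.0, -3.139, -0.002]
contact_force: [0.2, -0.3, -0.7]
grip_width: 0.0859
finger_force: 0.0
[ 0.41674536 -0.34238814  0.13054775]
amber [ 0.41579382 -0.34245879  0.03264263] 0.033668216317892075
time: 26.0
tcp_pos: [0.5022, -0.0037, 0.131]
tcp_rot: [0.009, -3.141, -0.002]
contact_force: [0.2, 0.5, -0.2]
grip_width: 0.08
finger_force: 0.0
time: 26.8
tcp_pos: [0.5014, -0.009, 0.1318]
tcp_rot: [0.0, 3.142, 0.0]
contact_force: [0.4, 0.0, 0.5]
grip_width: 0.0751
finger_force: 0.0
[ 0.5014619  -0.00892407  0.13185065]
wick [ 0.51479852 -0.008607    0.02739102] 0.02796856500208378
tin? [0.51460098 0.12735912 0.02360437] 0.02550170011818409
```

View pics/w15.png

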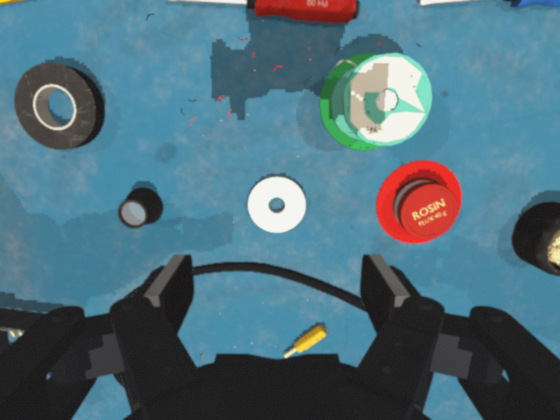

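The tin sits in the red pad, the spool is on green and the wick is at (277,205). Descending for the wick.

```bash
python3 -m handwheel '{"moves":[[0.07,[-0.0133,0.0003,0.02],[0,0,0]],[0.07,[0,0,0.04],[0,0,0]],[0.07,[0,0,0.04],[0,0,0]],[0.07,[0,0,0.03],[0,0,0]],[0.07,[0,0,0.018],[0,0,0]],[0.07,[0,0,0.008],[0,0,0]],[0.07,[0,0,0.004],[0,0,0]],[0.07,[0,0,0],[0,0,0]]]}' 20
python3 -m handwheel '{"moves":[[0.07,[0,0,0.0015],[0,0,0]],[0.06,[0,0,0],[0,0,0]],[0.055,[0,0,0],[0,0,0]],[0.045,[0,0,0],[0,0,0]],[0.045,[0,0,0],[0,0,0]],[0.045,[0,0,0],[0,0,0]],[0.045,[0,0,0],[0,0,0]],[0.045,[0,0,0],[0,0,0]]]}'
```

```text
time: 27.65
tcp_pos: [0.5151, -0.0086, -0.0279]
tcp_rot: [-0.0, 3.141, 0.0]
contact_force: [-0.5, -1.1, -0.2]
grip_width: 0.07
finger_force: 0.0
time: 28.45
tcp_pos: [0.5152, -0.0085, -0.0288]
tcp_rot: [-0.0, 3.14, 0.0]
contact_force: [-1.8, 0.1, 8.9]
grip_width: 0.0515
finger_force: 19.4
```

```bash
python3 -m handwheel '{"moves":[[0.045,[0,0,-0.005],[0,0,0]],[0.045,[0,0,-0.01],[0,0,0]],[0.045,[0,0,-0.02],[0,0,0]],[0.045,[0,0,-0.035],[0,0,0]],[0.045,[0,0,-0.035],[0,0,0]],[0.045,[0,0,-0.015],[0,0,0]],[0.045,[0,0,0],[0,0,0]],[0.045,[0,0,0],[0,0,0]]]}'
python3 - <<'E'
from m import *
d=grab('wrist','w16')
E
```

```text
time: 29.25
tcp_pos: [0.5147, -0.0085, 0.0907]
tcp_rot: [-0.0, 3.141, 0.0]
contact_force: [-0.7, -0.4, -1.4]
grip_width: 0.0517
finger_force: 21.1
```

View pics/w16.png

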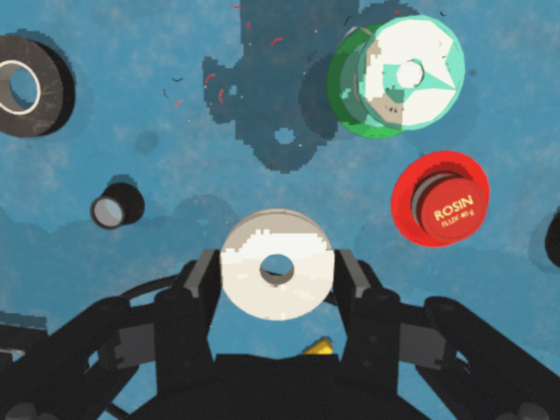

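The wick is held level at (277,265). I've reached the picture budget, so from here on I'll check numerically only.

```bash
python3 -m handwheel '{"moves":[[0.045,[0.01,-0.02,0],[0,0,0]],[0.045,[0.012,-0.045,0],[0,0,0]],[0.045,[0.014,-0.045,0],[0,0,0]],[0.045,[0.014,-0.045,0],[0,0,0]],[0.045,[0.014,-0.045,0],[0,0,0]],[0.045,[0.014,-0.045,0],[0,0,0]],[0.045,[0.01,-0.045,0],[0,0,0]],[0.045,[0.01,-0.03,0],[0,0,0]]]}'
python3 -m handwheel '{"moves":[[0.045,[0,-0.014,0],[0,0,0]],[0.045,[0,0,0],[0,0,0]],[0.045,[0,0,0],[0,0,0]],[0.045,[0,0,0],[0,0,0]],[0.045,[0,0,0],[0,0,0]],[0.045,[0,0,0],[0,0,0]],[0.045,[0,0,0],[0,0,0]],[0.045,[0,0,0],[0,0,0]]]}'
python3 - <<'E'
from m import *
d=grab('wrist','w17');t=bot.get_state()['tcp_pos'];print(t,bot.get_state()['grip_width'])
f='w17';O=([8,100,80],[22,255,255]);W=([0,0,110],[180,80,255])
z=t[2]+.0288+.01
s,r=fitc(f,w2p(f,[t[0],t[1],z])[0],*W,z,60);print('wick',s,r)
c=seg(f,w2p(f,[.39,-.342,.024])[0],*O,60)[:,0].astype(float)
P=np.array([p2w(f,p,.024)[:2] for p in c]);q=np.hypot(P[:,0]-.417,P[:,1]+.3425);k=(P[:,0]<.405)&(q>.030)
print('amber',arc(f,c[k],.024,.033),k.sum(),arc(f,c[k],.024,.0325),P.min(0),P.max(0))
E
```

```text
time: 30.1
tcp_pos: [0.4147, -0.3316, 0.0892]
tcp_rot: [-0.004, -3.14, 0.0]
contact_force: [0.2, -0.5, -0.5]
grip_width: 0.0519
finger_force: 21.1
time: 30.9
tcp_pos: [0.4169, -0.3423, 0.0904]
tcp_rot: [-0.001, 3.141, 0.0]
contact_force: [0.8, 0.0, -0.7]
grip_width: 0.052
finger_force: 21.1
[ 0.41688852 -0.34246013  0.09039201] 0.05180494316747836
wick [ 0.41647638 -0.34220508  0.02735329] 0.02983163855969906
amber [ 0.41554012 -0.34239108] 97 [ 0.41495159 -0.34236313] [ 0.3822241  -0.37511317] [ 0.42698626 -0.31018197]
```

```bash
python3 -m handwheel '{"moves":[[0.045,[0.0005,0,0.02],[0,0,0]],[0.045,[0,0,0.03],[0,0,0]],[0.045,[0,0,0.02],[0,0,0]],[0.045,[0,0,0.013],[0,0,0]],[0.045,[0,0,0.007],[0,0,0]],[0.045,[0,0,0.003],[0,0,0]],[0.045,[0,0,0.001],[0,0,0]],[0.045,[0,0,0],[0,0,0]]]}'
python3 -m handwheel '{"moves":[[0.045,[0,0,0.0005],[0,0,0]],[0.045,[0,0,0],[0,0,0]],[0.054,[0,0,0],[0,0,0]],[0.056,[0,0,0],[0,0,0]],[0.065,[0,0,0],[0,0,0]],[0.075,[0,0,0],[0,0,0]],[0.075,[0,0,0],[0,0,0]],[0.075,[0,0,0],[0,0,0]]]}'
python3 -m handwheel '{"moves":[[0.075,[0,0,-0.01],[0,0,0]],[0.075,[0,0,-0.02],[0,0,0]],[0.075,[0,0,-0.04],[0,0,0]],[0.075,[0,0,-0.045],[0,0,0]],[0.075,[0,0,-0.02],[0,0,0]],[0.075,[0,0,0],[0,0,0]],[0.075,[0,0,0],[0,0,0]],[0.075,[0,0,0],[0,0,0]]]}'
python3 - <<'E'
from m import *
d=grab('wrist','w18');print(bot.get_state()['tcp_pos'])
f='w18';O=([8,100,80],[22,255,255]);W=([0,0,110],[180,80,255]);Y=([23,120,80],[35,255,255]);R=([0,120,80],[6,255,255])
for n,cc,z,w in(('wick',W,.034,50),('amber',O,.024,75),('pad',Y,.004,85)):
  s,r=fitc(f,w2p(f,[.4165,-.3424,z])[0],*cc,z,w);print(n,s,r)
grab('scene','s18')
W2=([0,0,170],[180,60,255])
s,r=fitc('s18',w2p('s18',[.4165,-.344,.034])[0],*W2,.034,26);print('scene wick',s,r)
# unmoved things: difference between first and last scene pictures
a=cv2.imread('pics/scene0.png');b=cv2.imread('pics/s18.png')
for n,p in (('cup',(.541,.244,.043)),('blk',(.426,-.203,.019)),('loupe',(.518,-.138,.03))):
  u,v=w2p('s18',p)[0].astype(int);x=a[v-14:v+14,u-14:u+14];T=cv2.matchTemplate(b[v-22:v+22,u-22:u+22],x,cv2.TM_CCOEFF_NORMED);print(n,cv2.minMaxLoc(T)[1],cv2.minMaxLoc(T)[3])
E
```

```text
time: 31.75
tcp_pos: [0.4167, -0.3429, -0.0031]
tcp_rot: [-0.0, 3.141, -0.001]
contact_force: [0.1, -0.3, -0.5]
grip_width: 0.052
finger_force: 21.1
time: 32.55
tcp_pos: [0.4163, -0.3426, -0.0042]
tcp_rot: [-0.0, 3.142, 0.0]
contact_force: [-1.1, 0.8, -0.6]
grip_width: 0.0751
finger_force: 0.0
time: 33.35
tcp_pos: [0.4156, -0.342, 0.1299]
tcp_rot: [0.0, -3.14, -0.002]
contact_force: [0.0, 0.3, -0.3]
grip_width: 0.0749
finger_force: 0.0
[ 0.41553899 -0.34199236  0.12969549]
wick [ 0.41572066 -0.34196761  0.02687577] 0.027537528425455093
amber [ 0.41586019 -0.34231872  0.03266813] 0.03380398452281952
pad [ 0.41816303 -0.34174724  0.04092454] 0.041535668075084686
scene wick [ 0.41545548 -0.34433851  0.02668257] 0.02817395329475403
cup 0.9953070878982544 (8, 8)
blk 0.9965565800666809 (8, 8)
loupe 0.6035628318786621 (8, 8)
```

```bash
python3 - <<'E'
from m import *
for f,uv in (('w5',(209,278)),('w10',(430,197)),('w15',(132,213)),('w16',(109,212))): print(p2w(f,uv,.03).round(4))
f='w16'
R=([0,120,60],[6,255,255]);G=([50,120,40],[75,255,255])
print(p2w('w16',(454,208),.026),p2w('w16',(440,198),.004),p2w('w16',(410,73),.061),)
E
```

```text
[ 0.5157 -0.1367  0.03  ]
[ 0.5169 -0.1378  0.03  ]
[ 0.5167 -0.1364  0.03  ]
[ 0.5167 -0.1344  0.03  ]
[0.51457608 0.12809652 0.026     ] [0.51228958 0.12743326 0.004     ] [0.42212598 0.07028014 0.061     ]
```

The loupe hasn't moved, and everything else measures in place to within about 3 mm. Handing in.

```bash
python3 -c "
from workcell import bot
print(bot.sign_off())"
```

```text
the job is handed in; nothing more can be done
None
```

I placed the spool, tin and amber tape on their pads and laid the reel on the released tape, each within about 3 mm of centre; the other things measured unmoved and the job is handed in at about 34 s, though I viewed 15 pictures, one over the limit of 14.

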